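# Unload the lathe's catch tray

## Robot

A 7-joint arm with a two-finger parallel gripper is mounted at the origin on the work surface. World frame = base frame: x ahead of the robot, y to its left, z up, the work surface at z = 0. Lengths are in m, angles in rad, forces in N, time in s.
With the tool pointing down it reaches from about 0.4 to 0.9 m from the base axis. Payload 5.6 kg.
Tool frame: the origin (TCP) lies between the finger pads; the fingertips stand ahead of it and the grasp point (between the pads) lies 11 mm behind it (r.tip_extent is the z of the fingertips in the tool frame, in m); z points along the fingers, y is the direction in which the jaws open and shut (so a half turn about z gives the same grasp; the last joint's range is limited). The gripper opens to 92 mm and grips with 3 to 60 N. Pads are 20 mm wide; open, the fingers measure 128 mm over their backs; the gripper's body (75 mm by 189 mm) begins 69 mm behind the grasp point.
Start: joints at [-1.276, 0.468, -0.012, 1.603, 0.006, 1.071, -0.056], TCP at [0.215, 0.613, 0.223] pointing down, gripper open.
Joint ranges: [-2.53, 2.53], [-0.31, 2.02], [-1.57, 1.55], [0.28, 2.44], [-1.29, 4.43], [0.15, 1.84], [-2.92, 2.92]. Speed limits (rad/s): [2.57, 2.57, 3.14, 3.14, 3.14, 3.14, 3.14].

## Interface

Orientations are given as a unit quaternion [x, y, z, w].
In Python, from rig import sensors, snapshot, job_done, nets, r gives the robot as it stands.
- The arm moves only by the shell command python3 -m crank 'ROWS'. ROWS is JSON, a list that holds one entry, the list of rows, each a list of 7 numbers: the shift along the world's x, y, z in units of 40 mm (1.0 is 40 mm), then the turn, a rotation vector about the world's x, y, z in units of 0.08 rad (1.0 is 0.08 rad), then the finger opening in mm, from 0 to 91.9. A call has 1 to 20 rows; each row shifts and turns the pose as measured when the row begins; what a row does not reach is not made up. A row lasts 1/12 s, in which the tool goes at most 41.7 mm and 7.16 degrees, less where a joint would pass 70% of its speed; a pose out of reach is approached as far as the arm can. A call with a number of a shift or a turn outside -1 to 1 is refused whole. A call with a gripper value outside its range is refused whole. The fingers move at their own pace and stop on an object; the grip force is fixed at half the most. Time passes only in rows, so rows that do not move let the fingers close. It gives the time, the measured TCP pose, the force and the opening at its end, in the units of the state.
- sensors.read_state(): the state, without advancing time (a new reading comes with each control period).
- snapshot(name): name is "side" or "top"; returns a dict with "img" (384x512x3 uint8, red, green, blue), "depth" (384x512 float32, m along the optical axis (not along the pixel's ray), 0 where there is no reading), "intrinsics" (3x3 intrinsics, pixels), "D" ([k1, k2, p1, p2, k3] as OpenCV has them; the pictures are not rectified), "rvec" (rotation vector, rad) and "tvec" (3), from world to camera coordinates, as OpenCV has them. Camera axes: x right, y down, z forward; pixel columns grow to the right and rows downward; lengths in m; the calibration is good to about 2 mm. A picture is of the moment at which its call begins.
- job_done(): hands the job in, once; it reports no verdict.
Trained networks look in a picture, given as the dict that the camera call returned (one of the last four; its "shot" number tells which), for a name from the list of things; names that differ only in an ending like _2 or _b are one class to them, and where a whole thing is asked for, a point or a joint stands for the part that bears it (a point fixed in the world has none). Each returns a list of dicts, best first, with "conf" (0 to 1); they miss things now and then, are a little off and sometimes report something else, mostly with a low value. They report only what shows in the picture. A call takes as long as a camera call.
- nets.boxes_of(picture, label): "at" ([column, row] in pixels, amid what is visible of it).
- nets.place_of(picture, label): "at" ([column, row] in pixels: a listed point, or the origin of a listed thing).
The state is a dict: "time": time; "joint_positions": joint angles; "qd": joint speeds; "joint_torque": joint torques, N m; "ee_pos": TCP position; "tool_rot": TCP orientation; "wrist_force": force on the tool from outside, world axes, zero at the start; "moment": the same for the moment, N m; "grip_width": finger opening in m.
Only numpy, scipy, OpenCV 4.12 (cv2) and the standard library are available. Lean on these libraries where they do the work, as an engineer would, in place of code of your own. Each camera call takes 0.05 s, during which the arm holds its last target.

## Task

Slide back the clear cover of the lathe's catch tray and move the two finished fittings (the ones with a turned round spigot) into the red two-cell tote, one in each cell: set each down gently, not dropped, lying flat and square in its cell with the spigot pointing to the tote's low front lip. Leave the plain square bar offcut in the catch tray, then slide the cover shut until you feel it meet its stop. Do not disturb the other things on the bench.

Things in the scene. Friction and masses are not known exactly. Their poses are not given: they have to be found in the camera images.
- catcher: grey metal catch tray, black floor, fixed, in front of the robot to the left or right. Origin: underside of the tray's centre; x points away from the robot within 9 degrees. Inside 195 (x) by 340 mm (y), floor 6 mm above the bench, walls to 55 mm, side runners to 66 mm; beyond it, x = 95 to 300 mm, a deck 55 high. Fittings and offcut lie along y, in any order, 100 mm apart, x -35 to 5 mm
- cover (a joint): opening of the clear cover over the catch tray, m: 0 shut (against its stop), 0.185 fully open over the deck; grows as it slides along the catcher's +x. Starts 0 to 0.03. Clear sheet 196 x 346 x 5 mm, top 62 mm above the bench. It slides with about 2.5 N of friction plus 6 N per m/s and stays where it is left
- cover_tab (a point): top centre of the aluminium grip tab standing on the cover near its front edge, 90 mm above the bench: 12 mm thick along the catcher's x, 70 mm long along y, 28 mm tall. Pinch it from above, fingers closing along the catcher's x; it moves with the cover (x = -75 mm in the catcher's frame when shut). Axes as the catcher's
- fitting_a: finished steel fitting: square body 32 x 32 mm, 36 mm long, with a round spigot 22 mm long (22 mm diameter for 10 mm, then 18 mm) on the middle of one end; about 0.33 kg. Starts lying on a flat in the catch tray, spigot within about 70 degrees of the tray's near side (-x). Origin: centre of the underside of the square body; x along the spigot, z up
- fitting_b: second finished steel fitting: square body 32 x 32 mm, 36 mm long, with a round spigot 22 mm long (22 mm diameter for 10 mm, then 18 mm) on the middle of one end; about 0.33 kg. Starts lying on a flat in the catch tray, spigot within about 70 degrees of the tray's near side (-x). Origin: centre of the underside of the square body; x along the spigot, z up
- fitting_a_tip (a point): centre of the end face of fitting_a's spigot, 40 mm from the body's middle along x, 16 mm above the underside
- fitting_b_tip (a point): the same point of fitting_b
- offcut: plain square steel bar offcut 46 (x) x 32 x 32 mm, no spigot, lying in the catch tray among the fittings; it stays in the tray. Origin: centre of its underside
- tote: red plastic open tote, fixed, on the other side from the catch tray, 130 (x) by 320 mm (y). Origin: underside centre; x points away from the robot within 9 degrees. Floor 5 mm thick, back and side walls 50 mm high, divider across the middle 30 mm high, low front lip (-x side, towards the robot) 18 mm high. Each cell inside 120 mm (x) by 152 mm (y)
- cell0 (a point): middle of the floor of the tote's -y (right) cell, 5 mm above the bench; axes as the tote's
- cell1 (a point): middle of the floor of the tote's +y (left) cell; axes as the tote's
- lip0 (a point): top of the front lip in front of cell0, middle
- lip1 (a point): top of the front lip in front of cell1, middle
- oil: bystander: white bottle 44 mm across, 100 mm tall, standing behind the tote (beyond it from the robot). Origin: underside centre
- chuck_key: bystander: steel T-handled chuck key, 80 mm long, lying behind the tote, under 20 mm high. Origin: underside, near the crossbar
- caliper: bystander: flat steel caliper 160 mm long, 10 mm high, lying crosswise behind the tote. Origin: underside centre
- drill: bystander: cordless drill lying on its side at the left edge of the bench, about 250 x 300 mm, 60 mm high. Origin: near its handle
- screwdriver: bystander: screwdriver 160 mm long lying at the right edge of the bench

How it is judged:
By the outcome, as a careful person would: the job done as asked, in the order asked, and still so for the second after the job is handed in, with the robot touching nothing.
It also fails if it takes over 72 s, if anything falls off the work surface, if the arm or the gripper's body presses on something with over 40 N, if the wrist force passes 120 N, or if a joint passes its speed limit or range.

## Working session

There is one attempt and no reset: what is moved stays moved. The work goes in short steps, Python scripts to look and compute and a shell command to move; the robot and the scene stay as the last step left them, time stands still between calls to the robot, and variables do not carry over. Pictures are saved under pics/ and viewed, and the job is handed in when it is done.

```bash
ls; mkdir -p pics
cat > h.py <<'E'
import numpy as np, cv2
from rig import sensors, snapshot, nets, r
def pix2world(p, uv, z=None):
    K=np.array(p["intrinsics"]);D=np.array(p["D"]);R=cv2.Rodrigues(np.array(p["rvec"]))[0];t=np.array(p["tvec"]).ravel()
    u=cv2.undistortPoints(np.array([[uv]],float),K,D).ravel()
    d=np.array([u[0],u[1],1.])
    c=-R.T@t; dw=R.T@d
    if z is not None: return c+dw*(z-c[2])/dw[2]
    dep=p["depth"][int(round(uv[1])),int(round(uv[0]))]
    return c+dw*dep
def proj(p,X):
    return cv2.projectPoints(np.array(X,float).reshape(-1,3),np.array(p["rvec"]),np.array(p["tvec"]),np.array(p["intrinsics"]),np.array(p["D"]))[0].reshape(-1,2)
def save(p,n,s=1.5,crop=None):
    im=p["img"][:,:,::-1]
    if crop: im=im[crop[1]:crop[3],crop[0]:crop[2]]
    cv2.imwrite("pics/"+n,cv2.resize(im,None,fx=s,fy=s,interpolation=cv2.INTER_CUBIC))
E
python3 - <<'E'
from h import *
st=sensors.read_state(); print(st["time"],st["ee_pos"],st["tool_rot"],st["wrist_force"],st["grip_width"],r.tip_extent)
for n in("top","side"):
    p=snapshot(n); save(p,n+"0.png")
    R=cv2.Rodrigues(np.array(p["rvec"]))[0]; print(n,-R.T@np.array(p["tvec"]).ravel())
    for l,z in(("catcher",0),("cover_tab",.09),("fitting_a",.006),("fitting_a_tip",.022),("offcut",.006),("tote",0),("cell0",.005),("cell1",.005),("lip0",.018),("lip1",.018)):
        for d in nets.place_of(p,l)[:3]:
            print(l,np.round(d["at"],1),round(d["conf"],2),np.round(pix2world(p,d["at"],z),4))
E
```

```text
pics
0.0 [0.21530108 0.61271123 0.22165393] [ 1.68121328e-01  9.85765922e-01 -8.71524694e-04 -8.27753728e-05] [-0.0268173   0.90162639  0.73625048] 0.09186807974787811 0.008
top [ 0.28853619 -0.00304618  1.6314998 ]
catcher [328.6 213.6] 0.68 [ 0.5542 -0.2354  0.    ]
cover_tab [166.9 223.7] 0.74 [0.4855 0.311  0.09  ]
cover_tab [328.8 228.8] 0.61 [ 0.4889 -0.2238  0.09  ]
fitting_a [328.7 226.5] 0.47 [ 0.5078 -0.2354  0.006 ]
fitting_a_tip [167.  206.8] 0.57 [0.5532 0.329  0.022 ]
tote [190.6 208.6] 0.69 [0.5537 0.2497 0.    ]
cell0 [167.1 207.2] 0.84 [0.5546 0.3321 0.005 ]
cell0 [214.2 209.3] 0.82 [0.5536 0.1659 0.005 ]
cell0 [427.3 244.1] 0.18 [ 0.4577 -0.5834  0.005 ]
cell1 [167.1 207.2] 0.84 [0.5546 0.3321 0.005 ]
cell1 [214.2 209.3] 0.82 [0.5536 0.1659 0.005 ]
cell1 [427.3 244.1] 0.18 [ 0.4577 -0.5834  0.005 ]
lip0 [166.5 225.9] 0.9 [0.487  0.3265 0.018 ]
lip0 [210.9 226.9] 0.66 [0.4897 0.1725 0.018 ]
lip1 [166.5 225.9] 0.9 [0.487  0.3265 0.018 ]
lip1 [210.9 226.9] 0.66 [0.4897 0.1725 0.018 ]
side [-0.15546257  1.22046169  1.07994985]
catcher [288.8 177.9] 0.7 [ 0.5456 -0.2272  0.    ]
cover_tab [303.6 162.1] 0.69 [ 0.4892 -0.2397  0.09  ]
cover_tab [222.6 257.7] 0.57 [0.4567 0.3893 0.09  ]
cover_tab [185.6 216.2] 0.36 [0.6803 0.2875 0.09  ]
tote [222.2 240. ] 0.61 [0.5637 0.241  0.    ]
cell0 [208.6 256. ] 0.92 [0.5539 0.3358 0.005 ]
cell0 [240.9 228.7] 0.59 [0.5374 0.16   0.005 ]
cell1 [208.6 256. ] 0.92 [0.5539 0.3358 0.005 ]
cell1 [240.9 228.7] 0.59 [0.5374 0.16   0.005 ]
lip0 [221.8 259.4] 0.81 [0.4989 0.3369 0.018 ]
lip1 [221.8 259.4] 0.81 [0.4989 0.3369 0.018 ]
```

View pics/top0.png

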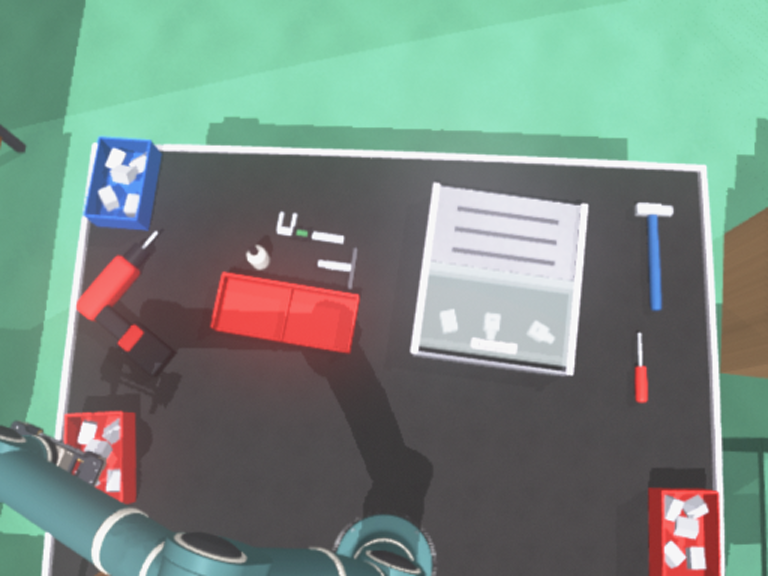

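View pics/side0.png

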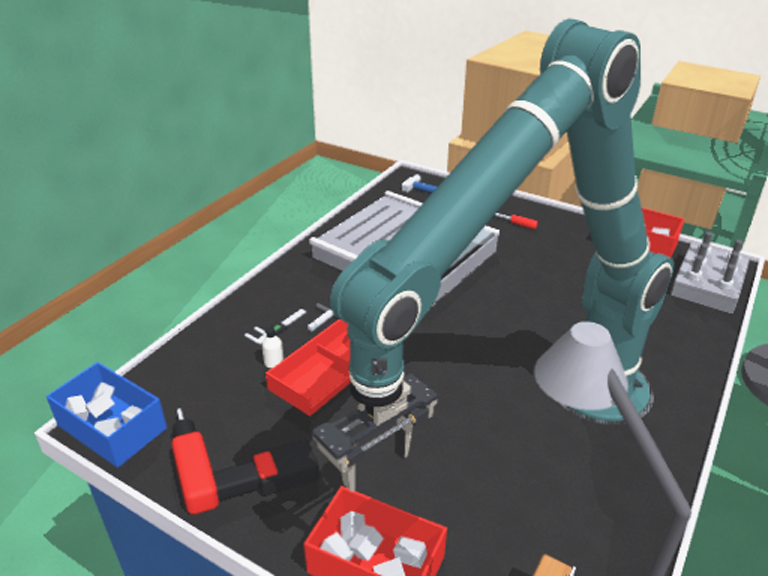

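Run:
```python
from h import *
p=snapshot("top")
save(p,"cat1.png",5,(268,115,398,255)) ; save(p,"tote1.png",6,(130,170,250,245))
H,W=p["depth"].shape
K=np.array(p["intrinsics"]);D=np.array(p["D"]);R=cv2.Rodrigues(np.array(p["rvec"]))[0];t=np.array(p["tvec"]).ravel()
uu,vv=np.meshgrid(np.arange(W),np.arange(H))
u=cv2.undistortPoints(np.stack([uu,vv],-1).reshape(-1,1,2).astype(float),K,D).reshape(-1,2)
P=(np.c_[u,np.ones(len(u))]*p["depth"].reshape(-1,1)-t)@R
P=P.reshape(H,W,3)
hsv=cv2.cvtColor(p["img"],cv2.COLOR_RGB2HSV)
red=((hsv[...,0]<8)|(hsv[...,0]>172))&(hsv[...,1]>150)&(hsv[...,2]>60)
m=np.zeros_like(red);m[165:245,132:250]=1
q=P[red&m]; print("tote z pct",np.percentile(q[:,2],[1,25,50,75,99]).round(4), len(q))
q2=q[(q[:,0]>.44)&(q[:,0]<.68)]
print(cv2.minAreaRect(q2[:,:2].astype(np.float32)))
hi=q2[q2[:,2]>.035]; print("hi",len(hi),cv2.minAreaRect(hi[:,:2].astype(np.float32)))
m=np.zeros_like(red);m[115:255,268:398]=1
c=P[(m>0)&(P[...,2]>.02)&(P[...,2]<.12)]
print(len(c),np.histogram(c[:,2],bins=np.arange(.02,.12,.005)))
print(cv2.minAreaRect(c[:,:2].astype(np.float32)))
rn=c[(c[:,2]>.063)&(c[:,2]<.07)];print("runner",len(rn),cv2.minAreaRect(rn[:,:2].astype(np.float32)))
tb=c[(c[:,2]>.08)];print("tab",len(tb),tb.mean(0),cv2.minAreaRect(tb[:,:2].astype(np.float32)))
for l,z in(("fitting_a",.006),("fitting_b",.006),("fitting_a_tip",.022),("offcut",.006)):
  print(l,[(np.round(d["at"],1),round(d["conf"],2)) for d in nets.place_of(p,l)])
  print(' box',[(np.round(d["at"],1),round(d["conf"],2)) for d in nets.boxes_of(p,l)])
```

```text
tote z pct [-0.0043  0.0035  0.0066  0.0113  0.0544] 3746
((0.5567810535430908, 0.2537373900413513), (0.3380737602710724, 0.14300082623958588), 82.50804138183594)
hi 355 ((0.5503863096237183, 0.24610765278339386), (0.3205842971801758, 0.12779822945594788), 82.42847442626953)
11692 (array([  21,   17,   16,   18,   24,  416, 2060, 3464, 3585, 1719,  246,
         19,   10,   35,   34,    8,    0,    0,    0]), array([0.02 , 0.025, 0.03 , 0.035, 0.04 , 0.045, 0.05 , 0.055, 0.06 ,
       0.065, 0.07 , 0.075, 0.08 , 0.085, 0.09 , 0.095, 0.1  , 0.105,
       0.11 , 0.115]))
((0.6473947763442993, -0.24543827772140503), (0.365896999835968, 0.4022007882595062), 83.96311950683594)
runner 3083 ((0.6473138332366943, -0.24429117143154144), (0.3642416298389435, 0.39956265687942505), 83.84356689453125)
tab 87 [ 0.48827657 -0.22811628  0.08959001] ((0.488849401473999, -0.227105975151062), (0.06943782418966293, 0.013141750358045101), 83.15605926513672)
fitting_a []
 box []
fitting_b []
 box []
fitting_a_tip []
 box []
offcut []
 box [(array([427.7, 258.4]), 0.4)]
```

View pics/cat1.png

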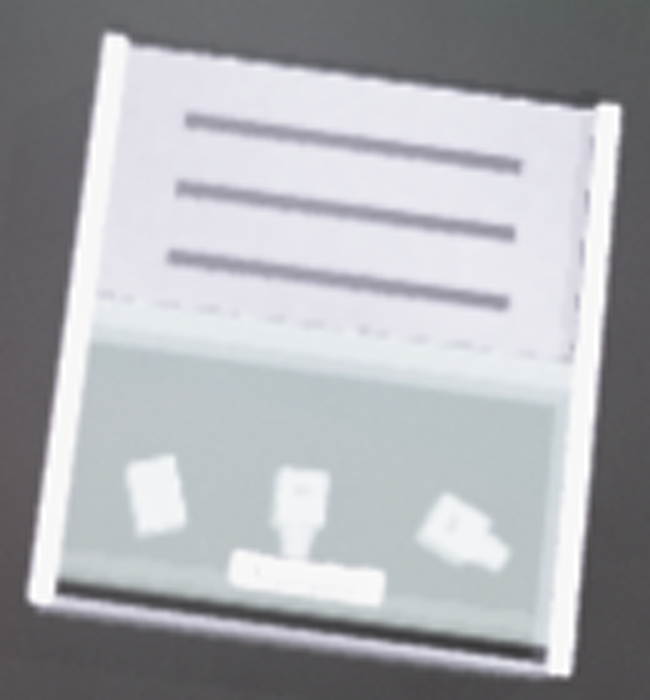

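View pics/tote1.png

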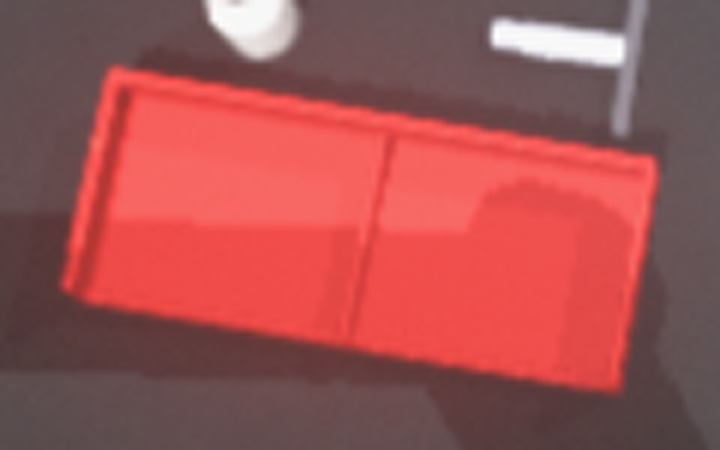

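```bash
cat >> h.py <<'E'
def yaw():
    from scipy.spatial.transform import Rotation as Ro
    M=Ro.from_quat(sensors.read_state()["tool_rot"]).as_matrix(); return M
def togo(xyz,ydeg,sign=None):
    """units left to target TCP and tool-y yaw (deg), straight down"""
    from scipy.spatial.transform import Rotation as Ro
    st=sensors.read_state(); M=Ro.from_quat(st["tool_rot"]).as_matrix()
    y=np.radians(ydeg); ty=np.array([np.cos(y),np.sin(y),0]); tz=np.array([0,0,-1.]); tx=np.cross(ty,tz)
    T=np.c_[tx,ty,tz]; rv=Ro.from_matrix(T@M.T).as_rotvec()
    print("t",round(st["time"],2),"pos",np.round(st["ee_pos"],4),"yawY",round(np.degrees(np.arctan2(M[1,1],M[0,1])),2),"q7",round(st["joint_positions"][6],2),"F",np.round(st["wrist_force"],1),"w",round(st["grip_width"],4))
    print("units",np.round((np.array(xyz)-st["ee_pos"])/.04,2),"rot",np.round(rv/.08,2))
E
python3 -m crank '[[[0.5,-0.9,0,0,0,-0.85,60],[0.5,-0.9,0,0,0,-0.85,60],[0.5,-0.9,0,0,0,-0.85,60],[0.5,-0.9,0,0,0,-0.85,60],[0.5,-0.9,0,0,0,-0.85,60],[0.5,-0.9,0,0,0,-0.85,60],[0.5,-0.9,0,0,0,-0.85,60],[0.5,-0.9,0,0,0,-0.85,60],[0.5,-0.9,0,0,0,-0.85,60],[0.5,-0.9,0,0,0,-0.85,60],[0.18,-1,0,0,0,-0.85,60],[0.18,-1,0,0,0,-0.85,60],[0.18,-1,0,0,0,-0.85,60],[0.18,-1,0,0,0,-0.85,60],[0.18,-1,0,0,0,-0.85,60],[0.18,-1,0,0,0,-0.85,60],[0.18,-1,0,0,0,-0.85,60],[0.18,-1,0,0,0,-0.85,60],[0.18,-1,0,0,0,-0.85,60]]]'
python3 -c "
from h import *
togo([.488,-.228,.13],-6.3)"
```

```text
time: 3.13
ee_pos: [0.4758, -0.1163, 0.2267]
tool_rot: [0.743, 0.67, 0.01, 0.003]
wrist_force: [0.8, 0.8, -0.1]
grip_width: 0.0605
t 3.13 pos [ 0.4758 -0.1163  0.2267] yawY -5.93 q7 0.23 F [ 0.8  0.8 -0.1] w 0.0605
units [ 0.31 -2.79 -2.42] rot [-0.12  0.25 -0.08]
```

```bash
python3 -m crank '[[[0.08,-0.75,-0.6,-0.03,0.06,0,60],[0.08,-0.75,-0.6,-0.03,0.06,0,60],[0.08,-0.75,-0.6,-0.03,0.06,0,60],[0.08,-0.6,-0.6,-0.03,0.06,0,60],[0,0,0,0,0,0,60]]]'
python3 -c "
from h import *
togo([.488,-.228,.074],-6.3)"
```

```text
time: 3.55
ee_pos: [0.4911, -0.2456, 0.1305]
tool_rot: [0.747, 0.665, 0.002, 0.006]
wrist_force: [-0.6, 0.1, 0.4]
grip_width: 0.0599
t 3.55 pos [ 0.4911 -0.2456  0.1305] yawY -6.63 q7 0.62 F [-0.6  0.1  0.4] w 0.0599
units [-0.08  0.44 -1.41] rot [0.08 0.14 0.07]
```

```bash
python3 -m crank '[[[-0.05,0.2,-0.3,0.04,0.08,0.03,60],[-0.03,0.2,-0.4,0.04,0.05,0.03,60],[0,0.04,-0.4,0,0,0,60],[0,0,-0.25,0,0,0,60],[0,0,0,0,0,0,60]]]'
python3 -c "
from h import *
togo([.488,-.228,.074],-6.3)
p=snapshot('top'); save(p,'t2.png',4,(268,115,398,255))"
```

```text
time: 3.97
ee_pos: [0.4879, -0.2236, 0.0737]
tool_rot: [0.745, 0.667, 0.001, -0.001]
wrist_force: [0.5, 0.4, -0.2]
grip_width: 0.0597
t 3.97 pos [ 0.4879 -0.2236  0.0737] yawY -6.3 q7 0.65 F [ 0.5  0.4 -0.2] w 0.0597
units [ 0.   -0.11  0.01] rot [-0.04  0.01  0.  ]
```

View pics/t2.png

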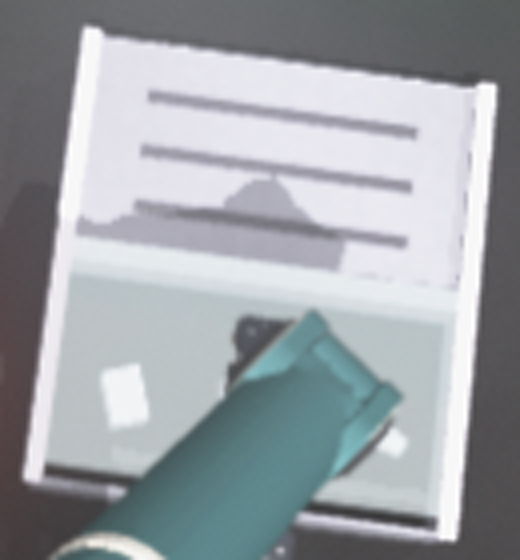

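The arm hides the tab, but the pose agrees with the measured tab. I'll close the fingers.

```bash
python3 -m crank '[[[0,0,0,0,0,0,5],[0,0,0,0,0,0,5],[0,0,0,0,0,0,5],[0,0,0,0,0,0,5],[0,0,0,0,0,0,5],[0,0,0,0,0,0,5]]]'
python3 -c "
from h import *
togo([.488,-.228,.074],-6.3)"
```

```text
time: 4.52
ee_pos: [0.4914, -0.2229, 0.0787]
tool_rot: [0.744, 0.668, 0.004, 0.002]
wrist_force: [-0.1, 0.4, -0.9]
grip_width: 0.0222
t 4.52 pos [ 0.4914 -0.2229  0.0787] yawY -6.16 q7 0.65 F [-0.1  0.4 -0.9] w 0.0222
units [-0.09 -0.13 -0.12] rot [-0.03  0.11 -0.03]
```

```bash
python3 -m crank '[[[0,0,-0.1,0,0,0,5],[0,0,-0.05,0,0,0,5],[0,0,0,0,0,0,5],[0,0,0,0,0,0,5]]]'
python3 -c "
from h import *
togo([.488,-.228,.074],-6.3)"
```

```text
time: 4.85
ee_pos: [0.4915, -0.223, 0.0738]
tool_rot: [0.744, 0.668, 0.005, 0.002]
wrist_force: [-1.1, -0.5, 2.2]
grip_width: 0.0118
t 4.85 pos [ 0.4915 -0.223   0.0738] yawY -6.13 q7 0.65 F [-1.1 -0.5  2.2] w 0.0118
units [-0.09 -0.12  0.  ] rot [-0.04  0.12 -0.04]
```

```bash
python3 -m crank '[[[0.2,-0.022,0,0,0,0,5],[0.4,-0.044,0,0,0,0,5],[0.4,-0.044,0,0,0,0,5],[0.4,-0.044,0,0,0,0,5],[0.4,-0.044,0,0,0,0,5],[0.4,-0.044,0,0,0,0,5],[0.4,-0.044,0,0,0,0,5],[0.4,-0.044,0,0,0,0,5],[0.4,-0.044,0,0,0,0,5],[0.2,-0.022,0,0,0,0,5],[0.1,-0.011,0,0,0,0,5]]]'
python3 -c "
from h import *
togo([.6565,-.2412,.074],-6.3)"
```

```text
time: 5.77
ee_pos: [0.6396, -0.2384, 0.0738]
tool_rot: [0.743, 0.669, 0.002, -0.005]
wrist_force: [-2.4, 1.3, 4.6]
grip_width: 0.0115
t 5.77 pos [ 0.6396 -0.2384  0.0738] yawY -6.05 q7 0.56 F [-2.4  1.3  4.6] w 0.0115
units [ 0.42 -0.07  0.  ] rot [-0.13 -0.04 -0.06]
```

```bash
python3 -m crank '[[[0.15,-0.017,0,0,0,0,5],[0.15,-0.017,0,0,0,0,5],[0.1,-0.01,0,0,0,0,5],[0.1,-0.01,0,0,0,0,5],[0.1,-0.01,0,0,0,0,5]]]'
python3 -c "
from h import *
togo([.6565,-.2412,.074],-6.3)"
```

```text
time: 6.18
ee_pos: [0.6559, -0.2401, 0.0737]
tool_rot: [0.744, 0.668, -0.002, -0.014]
wrist_force: [-13.3, 4.0, 14.1]
grip_width: 0.0122
t 6.18 pos [ 0.6559 -0.2401  0.0737] yawY -6.15 q7 0.54 F [-13.3   4.   14.1] w 0.0122
units [ 0.01 -0.03  0.01] rot [-0.23 -0.27 -0.03]
```

```bash
python3 -m crank '[[[-0.05,0,0,0,0,0,60],[0,0,0,0,0,0,60],[0,0,0,0,0,0,60],[0,0,0,0,0,0,60],[0,0,0.3,0,0,0,60],[0,0,0.7,0,0,0,60],[0,0,0.9,0,0,0,60],[-0.3,0.6,0.7,0,0,0,60],[-0.4,0.8,0.4,0,0,0.3,60],[-0.4,0.9,0,0,0,0.8,60],[-0.4,0.9,0,0,0,0.9,60],[-0.4,0.9,0,0,0,0.9,60],[-0.4,0.9,0,0,0,0.9,60],[-0.4,0.9,0,0,0,0.9,60],[-0.3,0.9,0,0,0,0.9,60],[0,0.9,0,0,0,0.9,60],[0,0.5,0,0,0,0.9,60]]]'
python3 - <<'E'
from h import *
togo([.5,.0,.2],60)
p=snapshot('top'); save(p,'t3.png',5,(268,115,398,255))
for l in("fitting_a","fitting_a_tip","offcut","cover_tab"):
  z={"fitting_a":.006,"fitting_a_tip":.022,"offcut":.006,"cover_tab":.09}[l]
  for d in nets.place_of(p,l)[:4]: print(l,np.round(d["at"],1),round(d["conf"],2),np.round(pix2world(p,d["at"],z),4))
E
```

```text
time: 7.6
ee_pos: [0.5252, 0.0914, 0.2049]
tool_rot: [0.513, 0.859, -0.003, -0.007]
wrist_force: [-0.2, 0.4, -0.4]
grip_width: 0.0599
t 7.6 pos [0.5252 0.0914 0.2049] yawY 28.34 q7 0.42 F [-0.2  0.4 -0.4] w 0.0599
units [-0.63 -2.28 -0.12] rot [ 0.02 -0.2   6.91]
fitting_a [324.9 216.9] 0.61 [ 0.5411 -0.2217  0.006 ]
fitting_a [355.1 220.9] 0.57 [ 0.5308 -0.3279  0.006 ]
fitting_a_tip [369.1 228.3] 0.43 [ 0.5043 -0.3734  0.022 ]
offcut [295.2 215. ] 0.41 [ 0.544  -0.1177  0.006 ]
cover_tab [332.7 174.2] 0.91 [ 0.6746 -0.2355  0.09  ]
```

View pics/t3.png

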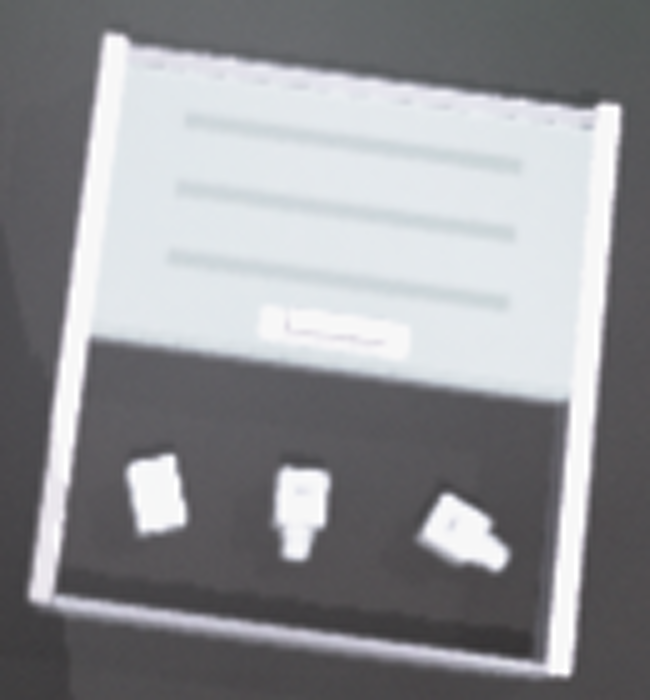

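```bash
cat > fit.py <<'E'
from h import *
from scipy.optimize import minimize
def verts(x,y,yaw,z0):
    bx=[[a,b,c] for a in(-.018,.018) for b in(-.016,.016) for c in(0,.032)]
    an=np.linspace(0,2*np.pi,24,endpoint=False)
    cyl=lambda x0,x1,rr:[[xx,rr*np.cos(a),.016+rr*np.sin(a)] for xx in(x0,x1) for a in an]
    c,s=np.cos(yaw),np.sin(yaw);R=np.array([[c,-s,0],[s,c,0],[0,0,1]])
    return [np.array(v)@R.T+[x,y,z0] for v in(bx,cyl(.018,.028,.011),cyl(.028,.040,.009))]
S=6
def render(p,prm,z0,box):
    x0,y0,x1,y1=box
    im=np.zeros(((y1-y0)*S,(x1-x0)*S),np.uint8)
    for v in verts(*prm,z0):
        q=(proj(p,v)-[x0,y0]+.5)*S-.5
        cv2.fillConvexPoly(im,cv2.convexHull(np.round(q).astype(np.int32)),255)
    return cv2.resize(im,None,fx=1/S,fy=1/S,interpolation=cv2.INTER_AREA)/255.
def fit(p,guess,z0,thr=None,bgmax=None):
    c=proj(p,[guess[0],guess[1],z0+.016])[0].astype(int); box=(c[0]-22,c[1]-22,c[0]+22,c[1]+22)
    g=cv2.cvtColor(p["img"],cv2.COLOR_RGB2GRAY)[box[1]:box[3],box[0]:box[2]].astype(float)
    f=lambda q:0
    lo=np.percentile(g,40);hi=np.percentile(g,96); m=np.clip((g-lo-15)/(hi-lo-30),0,1)
    # keep blob near centre
    n,lab,st,ce=cv2.connectedComponentsWithStats((m>.3).astype(np.uint8))
    k=1+np.argmin([np.hypot(*(ce[i]-22))-0.05*st[i,4]*(st[i,4]<400) for i in range(1,n)])
    m=m*cv2.dilate((lab==k).astype(np.uint8),np.ones((3,3)))
    cost=lambda q:np.abs(render(p,(q[0]/100,q[1]/100,q[2]),z0,box)-m).sum()
    best=None
    for dy in(-.3,0,.3):
        q0=np.array([guess[0]*100,guess[1]*100,guess[2]+dy])
        r_=minimize(cost,q0,method="Nelder-Mead",options=dict(initial_simplex=np.array([q0,q0+[.6,0,0],q0+[0,.6,0],q0+[0,0,.2]]),xatol=.005,fatol=.02,maxiter=300))
        if best is None or r_.fun<best.fun: best=r_
    q=best.x; return np.array([q[0]/100,q[1]/100,q[2]]),best.fun,m.sum()
E
python3 - <<'E'
from fit import *
for cam in("top","side"):
    p=snapshot(cam); save(p,cam+"4.png",1.5)
    for g in((.541,-.222,np.pi-.05),(.53,-.325,np.pi+.9)):
        q,f,a=fit(p,g,.006); print(cam,q[:2].round(4),round(np.degrees(q[2]),1),"cost",round(f,1),"area",round(a))
    print(nets.place_of(p,"cover_tab")[:2])
E
```

```text
top [ 0.5479 -0.2294] 175.5 cost 9.0 area 154
top [ 0.5302 -0.3366] 237.9 cost 11.5 area 158
[{'at': [332.9, 176.1], 'conf': 0.64}]
side [ 0.5488 -0.2324] 166.6 cost 35.4 area 93
side [ 0.5312 -0.3361] 243.4 cost 33.4 area 85
[{'at': [266.1, 149.7], 'conf': 0.6}, {'at': [183.5, 238.5], 'conf': 0.43}]
```

View pics/side4.png

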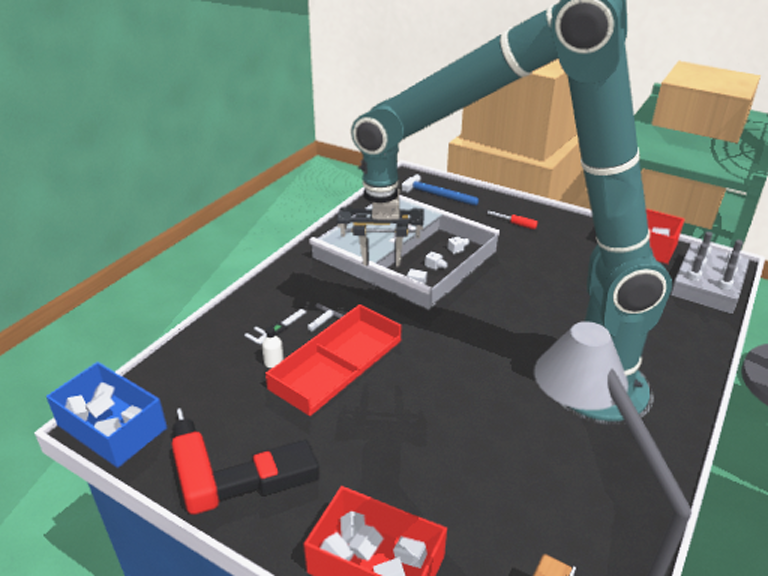

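```bash
python3 -m crank '[[[0.04,-0.6,0,0,0,0.9,60],[0.04,-0.65,0,0,0,0.95,60],[0.04,-0.65,-0.1,0,0,0.95,60],[0.04,-0.65,-0.2,0,0,0.95,60],[0.04,-0.65,-0.2,0,0,0.95,60],[0.04,-0.65,-0.2,0,0,0.95,60],[0.04,-0.65,-0.2,0,0,0.95,60],[0.04,-0.65,-0.2,0,0,0.95,60],[0.04,-0.65,-0.2,0,0,0.95,60],[0.04,-0.65,-0.2,0,0,0.95,60],[0.04,-0.5,-0.2,0,0,0.95,60],[0.04,-0.3,-0.2,0,0,0.95,60],[0.04,-0.1,-0.1,0,0,0.8,60],[0,0,0,0,0,0.2,60],[0,0,0,0,0,0,60]]]'
python3 -c "
from h import *
togo([.548,-.230,.021],85.5)"
```

```text
time: 9.3
ee_pos: [0.5419, -0.2383, 0.1194]
tool_rot: [0.038, 0.999, -0.009, -0.005]
wrist_force: [0.7, -0.0, 0.1]
grip_width: 0.06
t 9.3 pos [ 0.5419 -0.2383  0.1194] yawY 85.61 q7 2.0 F [ 0.7 -0.   0.1] w 0.06
units [ 0.15  0.21 -2.46] rot [ 0.21 -0.14 -0.02]
```

```bash
python3 -m crank '[[[0.08,0.1,-0.4,0.1,-0.07,0,60],[0.05,0.08,-0.5,0.08,-0.05,0,60],[0.02,0.03,-0.5,0,0,0,60],[0,0,-0.4,0,0,0,60],[0,0,-0.25,0,0,0,60],[0,0,0,0,0,0,60]]]'
python3 -c "
from h import *
togo([.548,-.230,.021],85.5)"
```

```text
time: 9.8
ee_pos: [0.5498, -0.2287, 0.0378]
tool_rot: [0.043, 0.999, -0.001, 0.002]
wrist_force: [0.4, 0.6, 0.2]
grip_width: 0.0601
t 9.8 pos [ 0.5498 -0.2287  0.0378] yawY 85.02 q7 2.03 F [0.4 0.6 0.2] w 0.0601
units [-0.04 -0.03 -0.42] rot [0.03 0.06 0.1 ]
```

```bash
python3 -m crank '[[[-0.04,-0.02,-0.3,0,0.05,0.1,60],[0,0,-0.12,0,0,0,60],[0,0,-0.03,0,0,0,20],[0,0,0,0,0,0,20],[0,0,0,0,0,0,20],[0,0,0,0,0,0,20],[0,0,0,0,0,0,20],[0,0,0,0,0,0,20],[0,0,0,0,0,0,20]]]'
python3 -c "
from h import *
togo([.548,-.230,.021],85.5)"
```

```text
time: 10.55
ee_pos: [0.5499, -0.2294, 0.0213]
tool_rot: [0.039, 0.999, -0.002, 0.002]
wrist_force: [-0.2, 1.3, -2.0]
grip_width: 0.0318
t 10.55 pos [ 0.5499 -0.2294  0.0213] yawY 85.47 q7 2.04 F [-0.2  1.3 -2. ] w 0.0318
units [-0.05 -0.02 -0.01] rot [0.05 0.05 0.01]
```

Run:
```python
from h import *
from scipy.optimize import minimize
p=snapshot("top"); save(p,"t5.png",6,(130,170,250,245))
hsv=cv2.cvtColor(p["img"],cv2.COLOR_RGB2HSV)
red=(((hsv[...,0]<8)|(hsv[...,0]>172))&(hsv[...,1]>120)&(hsv[...,2]>60)).astype(np.uint8)
box=(130,170,250,245);S=5
m=red[box[1]:box[3],box[0]:box[2]]
n,lab,st,_=cv2.connectedComponentsWithStats(m);m=(lab==1+np.argmax(st[1:,4])).astype(float);print(m.sum())
def ren(q):
    x,y,a=q[0]/100,q[1]/100,q[2];c,s=np.cos(a),np.sin(a);R=np.array([[c,-s,0],[s,c,0],[0,0,1]])
    im=np.zeros(((box[3]-box[1])*S,(box[2]-box[0])*S),np.uint8)
    X,Y=.065,.16;bl=lambda x0,x1,y0,y1,h:[[i,j,k] for i in(x0,x1) for j in(y0,y1) for k in(0,h)]
    for v in(bl(-X,X,-Y,Y,.018),bl(X-.005,X,-Y,Y,.05),bl(-X,X,-Y,-Y+.005,.05),bl(-X,X,Y-.005,Y,.05)):
        w=(proj(p,np.array(v)@R.T+[x,y,0])-box[:2]+.5)*S-.5
        cv2.fillConvexPoly(im,cv2.convexHull(np.round(w).astype(np.int32)),255)
    return cv2.resize(im,None,fx=1/S,fy=1/S,interpolation=cv2.INTER_AREA)/255.
cost=lambda q:np.abs(ren(q)-m).sum()
q0=np.array([55.2,24.8,-.13])
b=minimize(cost,q0,method="Nelder-Mead",options=dict(initial_simplex=np.array([q0,q0+[.6,0,0],q0+[0,.6,0],q0+[0,0,.04]]),xatol=.003,fatol=.05))
q=b.x;print(q[:2]/100,np.degrees(q[2]),b.fun)
a=q[2]
for s in(-1,1): print(q[0]/100-s*.0785*np.sin(a),q[1]/100+s*.0785*np.cos(a))
```

```text
3958.0
[0.55138428 0.24835498] -6.925307187084526 239.74901960784314
0.5419191123743091 0.17042770342775376
0.5608494378974992 0.32628225990778115
```

View pics/t5.png

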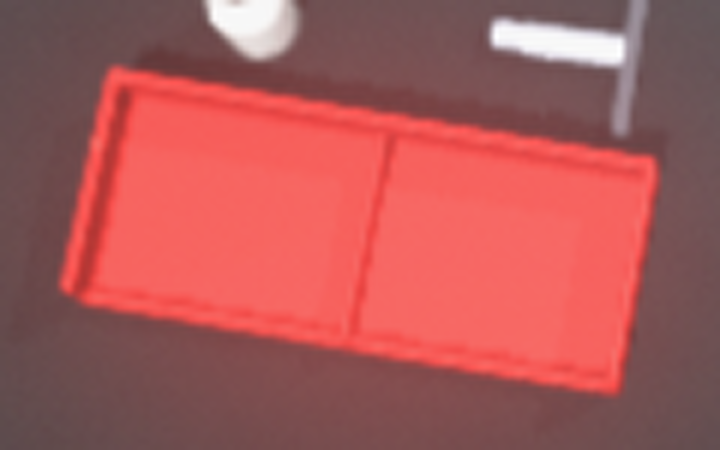

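```bash
python3 -m crank '[[[0,0,0.3,0,0,0,20],[0,0,0.6,0,0,0,20],[0,0,0.8,0,0,0,20],[0,0.2,0.8,0,0,0,20],[0,0.5,0.6,0,0,0,20],[0.05,0.8,0.3,0,0,-0.05,20],[0.05,0.95,0,0,0,-0.05,20],[0.05,0.95,0,0,0,-0.05,20],[0.05,0.95,0,0,0,-0.05,20],[0.05,0.95,0,0,0,-0.05,20],[0.05,0.95,0,0,0,-0.05,20],[0.05,0.95,0,0,0,-0.05,20],[0.05,0.95,0,0,0,-0.05,20],[0.05,0.95,0,0,0,-0.05,20],[0.05,0.95,0,0,0,-0.05,20],[0.05,0.95,0,0,0,-0.05,20],[0.05,0.9,0,0,0,-0.05,20],[0,0.7,0,0,0,0,20],[0,0.4,0,0,0,0,20]]]'
python3 -c "
from h import *
togo([.570,.325,.10],82.8)"
```

```text
time: 12.18
ee_pos: [0.5625, 0.3048, 0.1785]
tool_rot: [0.075, 0.997, -0.002, 0.004]
wrist_force: [0.0, 0.3, -4.1]
grip_width: 0.0317
t 12.18 pos [0.5625 0.3048 0.1785] yawY 81.4 q7 0.96 F [ 0.   0.3 -4.1] w 0.0317
units [ 0.19  0.5  -1.96] rot [0.06 0.11 0.31]
```

```bash
python3 -m crank '[[[0.1,0.1,-0.2,0,0.05,0.1,20],[0.08,0.1,-0.4,0,0.05,0.1,20],[0.02,0.05,-0.5,0,0,0.05,20],[0,0,-0.4,0,0,0,20],[0,0,-0.2,0,0,0,20],[0,0,0,0,0,0,20]]]'
python3 -c "
from h import *
togo([.570,.325,.0205],82.8)"
```

```text
time: 12.68
ee_pos: [0.5701, 0.3172, 0.1089]
tool_rot: [0.06, 0.998, -0.002, 0.001]
wrist_force: [-0.1, 0.1, -4.1]
grip_width: 0.0314
t 12.68 pos [0.5701 0.3172 0.1089] yawY 83.07 q7 0.99 F [-0.1  0.1 -4.1] w 0.0314
units [-0.    0.2  -2.21] rot [ 0.06  0.01 -0.06]
```

```bash
python3 -m crank '[[[0,0.08,-0.4,0.03,0,-0.03,20],[0,0.08,-0.5,0.03,0,-0.03,20],[0,0.04,-0.5,0,0,0,20],[0,0,-0.35,0,0,0,20],[0,0,-0.2,0,0,0,20],[0,0,-0.05,0,0,0,20],[0,0,0,0,0,0,20]]]'
python3 -c "
from h import *
togo([.570,.325,.0205],82.8)"
```

```text
time: 13.27
ee_pos: [0.5754, 0.3186, 0.0306]
tool_rot: [0.067, 0.998, -0.0, 0.003]
wrist_force: [-0.0, 0.6, -3.9]
grip_width: 0.0316
t 13.27 pos [0.5754 0.3186 0.0306] yawY 82.35 q7 1.0 F [-0.   0.6 -3.9] w 0.0316
units [-0.13  0.16 -0.25] rot [0.01 0.08 0.1 ]
```

```bash
python3 -m crank '[[[-0.05,0.06,-0.1,0,0.06,0.08,20],[-0.04,0.05,-0.08,0,0.02,0.02,20],[0,0,-0.04,0,0,0,20],[0,0,-0.03,0,0,0,20],[0,0,-0.03,0,0,0,20]]]'
python3 -c "
from h import *
togo([.570,.325,.0205],82.8)"
```

```text
time: 13.68
ee_pos: [0.5739, 0.3244, 0.0224]
tool_rot: [0.063, 0.998, 0.001, 0.002]
wrist_force: [-0.8, 0.6, -3.6]
grip_width: 0.0315
t 13.68 pos [0.5739 0.3244 0.0224] yawY 82.83 q7 1.0 F [-0.8  0.6 -3.6] w 0.0315
units [-0.1   0.01 -0.05] rot [-0.03  0.06 -0.01]
```

```bash
python3 -m crank '[[[0,0,-0.04,0,0.03,0,20],[0,0,-0.03,0,0,0,20],[0,0,-0.03,0,0,0,20],[0,0,-0.03,0,0,0,20]]]'
python3 -c "
from h import *
togo([.570,.325,.0205],82.8)"
```

```text
time: 14.02
ee_pos: [0.5742, 0.3248, 0.0203]
tool_rot: [0.062, 0.998, 0.002, 0.001]
wrist_force: [-3.6, -2.3, 6.0]
grip_width: 0.0317
t 14.02 pos [0.5742 0.3248 0.0203] yawY 82.86 q7 1.0 F [-3.6 -2.3  6. ] w 0.0317
units [-0.1   0.    0.01] rot [-0.04  0.03 -0.01]
```

```bash
python3 -m crank '[[[0,0,0.03,0,0,0,60],[0,0,0,0,0,0,60],[0,0,0,0,0,0,60],[0,0,0,0,0,0,60],[0,0,0.1,0,0,0,60],[0,0,0.3,0,0,0,60],[0,0,0.6,0,0,0,60],[0,0,0.8,0,0,0,60],[-0.1,-0.2,0.6,0,0,-0.5,60],[-0.1,-0.5,0.4,0,0,-0.9,60],[-0.05,-0.8,0,0,0,-0.9,60],[-0.05,-0.8,0,0,0,-0.9,60],[-0.05,-0.8,0,0,0,-0.9,60],[-0.05,-0.8,0,0,0,-0.9,60],[0,-0.8,0,0,0,-0.9,60],[0,-0.8,0,0,0,-0.9,60],[0,-0.8,0,0,0,-0.9,60]]]'
python3 - <<'E'
from fit import *
togo([.5302,-.3366,.021],-32.1)
p=snapshot("top"); save(p,"t6.png",1.5)
q,f,a=fit(p,(.573,.325,np.radians(172.5)),.005); print(q[:2].round(4),np.degrees(q[2]),f,a)
E
```

```text
time: 15.43
ee_pos: [0.559, 0.076, 0.1537]
tool_rot: [0.368, 0.93, 0.01, 0.009]
wrist_force: [0.8, -0.6, -0.3]
grip_width: 0.0596
t 15.43 pos [0.559  0.076  0.1537] yawY 46.86 q7 0.81 F [ 0.8 -0.6 -0.3] w 0.0596
units [ -0.72 -10.31  -3.32] rot [  0.08   0.36 -17.22]
[0.5715 0.3278] 175.1158035572219 16.435029146793852 150.04054054054052
```

View pics/t6.png

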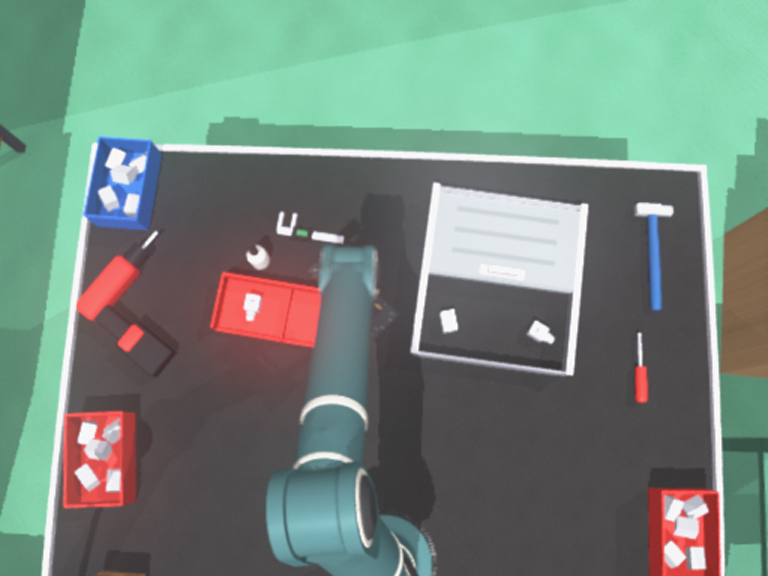

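```bash
python3 -m crank '[[[-0.04,-0.7,0,0,0.03,-0.95,60],[-0.04,-0.7,0,0,0.03,-0.95,60],[-0.04,-0.7,0,0,0.03,-0.95,60],[-0.04,-0.7,0,0,0.03,-0.95,60],[-0.04,-0.7,0,0,0.03,-0.95,60],[-0.04,-0.7,0,0,0.03,-0.95,60],[-0.04,-0.7,0,0,0.03,-0.95,60],[-0.04,-0.7,0,0,0,-0.95,60],[-0.04,-0.7,0,0,0,-0.95,60],[-0.04,-0.7,0,0,0,-0.95,60],[-0.04,-0.7,0,0,0,-0.95,60],[-0.04,-0.7,-0.1,0,0,-0.95,60],[-0.04,-0.6,-0.1,0,0,-0.95,60],[-0.04,-0.5,-0.1,0,0,-0.95,60],[-0.04,-0.3,-0.1,0,0,-0.95,60],[-0.04,-0.15,-0.1,0,0,-0.95,60],[-0.04,-0.05,-0.1,0,0,-0.95,60],[0,0,0,0,0,-0.7,60],[0,0,0,0,0,-0.2,60],[0,0,0,0,0,0,60]]]'
python3 -c "
from h import *
togo([.5305,-.3366,.021],-32.1)"
```

```text
time: 17.15
ee_pos: [0.5335, -0.3534, 0.1505]
tool_rot: [0.89, 0.456, 0.009, 0.017]
wrist_force: [-0.2, 0.5, -0.6]
grip_width: 0.0601
t 17.15 pos [ 0.5335 -0.3534  0.1505] yawY -35.78 q7 0.33 F [-0.2  0.5 -0.6] w 0.0601
units [-0.07  0.42 -3.24] rot [0.26 0.39 0.8 ]
```

```bash
python3 -m crank '[[[-0.03,0.15,-0.3,0.1,0.15,0.3,60],[-0.03,0.15,-0.5,0.1,0.15,0.3,60],[0,0.1,-0.6,0.04,0.06,0.15,60],[0,0.02,-0.6,0,0,0.05,60],[0,0,-0.5,0,0,0,60],[0,0,-0.25,0,0,0,60],[0,0,-0.05,0,0,0,60],[0,0,0,0,0,0,60]]]'
python3 -c "
from h import *
togo([.5305,-.3366,.021],-32.1)"
```

```text
time: 17.82
ee_pos: [0.5339, -0.3291, 0.0337]
tool_rot: [0.869, 0.496, 0.004, -0.001]
wrist_force: [0.8, 0.3, 0.9]
grip_width: 0.0602
t 17.82 pos [ 0.5339 -0.3291  0.0337] yawY -30.59 q7 0.47 F [0.8 0.3 0.9] w 0.0602
units [-0.09 -0.19 -0.32] rot [-0.08  0.06 -0.33]
```

```bash
python3 -m crank '[[[-0.06,-0.14,-0.15,-0.05,0.05,-0.25,60],[-0.02,-0.05,-0.12,0,0,-0.05,60],[0,0,-0.05,0,0,0,60],[0,0,-0.01,0,0,0,60]]]'
python3 -c "
from h import *
togo([.5305,-.3366,.021],-32.1)"
```

```text
time: 18.15
ee_pos: [0.5322, -0.3386, 0.0223]
tool_rot: [0.875, 0.485, 0.002, 0.001]
wrist_force: [-0.1, 0.8, -0.3]
grip_width: 0.0602
t 18.15 pos [ 0.5322 -0.3386  0.0223] yawY -32.02 q7 0.47 F [-0.1  0.8 -0.3] w 0.0602
units [-0.04  0.05 -0.03] rot [ 0.    0.06 -0.02]
```

```bash
python3 -m crank '[[[-0.02,0.03,-0.04,0,0.04,0,20],[0,0,0,0,0,0,20],[0,0,0,0,0,0,20],[0,0,0,0,0,0,20],[0,0,0,0,0,0,20],[0,0,0,0,0,0,20],[0,0,0,0,0,0,20]]]'
python3 -c "
from h import *
togo([.5305,-.3366,.021],-32.1)"
```

```text
time: 18.73
ee_pos: [0.5315, -0.3374, 0.0218]
tool_rot: [0.875, 0.485, 0.001, 0.001]
wrist_force: [0.1, -0.7, -0.8]
grip_width: 0.0321
t 18.73 pos [ 0.5315 -0.3374  0.0218] yawY -32.01 q7 0.46 F [ 0.1 -0.7 -0.8] w 0.0321
units [-0.03  0.02 -0.02] rot [ 0.01  0.03 -0.02]
```

```bash
python3 -m crank '[[[0,0,0.3,0,0,0,20],[0,0,0.6,0,0,0,20],[0,0,0.8,0,0,0,20],[0,0.2,0.8,0,0,-0.4,20],[0,0.5,0.6,0,0,-0.8,20],[0.05,0.8,0.3,0,0,-0.9,20],[0.05,0.85,0,0,0,-0.9,20],[0.05,0.85,0,0,0,-0.9,20],[0.05,0.85,0,0,0,-0.9,20],[0.05,0.85,0,0,0,-0.9,20],[0.05,0.85,0,0,0,-0.9,20],[0.05,0.85,0,0,0,-0.9,20],[0.05,0.85,0,0,0,-0.9,20],[0.05,0.85,0,0,0,-0.9,20],[0.05,0.85,0,0,0,-0.9,20],[0.05,0.8,0,0,0,-0.9,20],[0.05,0.7,0,0,0,-0.9,20],[0,0.5,0,0,0,-0.7,20],[0,0.3,0,0,0,-0.3,20],[0,0.1,0,0,0,0,20]]]'
python3 -c "
from h import *
togo([.550,.169,.0205],-97.2)"
```

```text
time: 20.4
ee_pos: [0.5443, 0.1473, 0.1738]
tool_rot: [0.999, -0.045, 0.003, -0.005]
wrist_force: [0.7, 0.7, -3.9]
grip_width: 0.0314
t 20.4 pos [0.5443 0.1473 0.1738] yawY -95.18 q7 -1.4 F [ 0.7  0.7 -3.9] w 0.0314
units [ 0.14  0.54 -3.83] rot [-0.11  0.08 -0.44]
```

```bash
python3 -m crank '[[[0.06,0.15,-0.3,-0.05,0.03,-0.15,20],[0.05,0.15,-0.5,-0.03,0.03,-0.15,20],[0.02,0.1,-0.6,0,0,-0.1,20],[0,0.04,-0.6,0,0,-0.02,20],[0,0,-0.5,0,0,0,20],[0,0,-0.4,0,0,0,20],[0,0,-0.2,0,0,0,20],[0,0,-0.05,0,0,0,20],[0,0,0,0,0,0,20]]]'
python3 -c "
from h import *
togo([.550,.169,.021],-97.2)"
```

```text
time: 21.15
ee_pos: [0.5503, 0.1642, 0.0476]
tool_rot: [0.998, -0.059, 0.002, -0.004]
wrist_force: [0.4, 0.1, -3.3]
grip_width: 0.0316
t 21.15 pos [0.5503 0.1642 0.0476] yawY -96.81 q7 -1.32 F [ 0.4  0.1 -3.3] w 0.0316
units [-0.01  0.12 -0.67] rot [-0.09  0.07 -0.09]
```

```bash
python3 -m crank '[[[0,0.06,-0.2,-0.04,0.04,-0.05,20],[0,0.04,-0.2,-0.04,0.03,-0.03,20],[0,0,-0.08,0,0,0,20],[0,0,-0.04,0,0,0,20],[0,0,-0.03,0,0,0,20],[0,0,-0.03,0,0,0,20]]]'
python3 -c "
from h import *
togo([.550,.169,.021],-97.2)"
```

```text
time: 21.65
ee_pos: [0.5531, 0.1691, 0.026]
tool_rot: [0.998, -0.063, 0.002, -0.001]
wrist_force: [-0.0, -0.2, -3.7]
grip_width: 0.0315
t 21.65 pos [0.5531 0.1691 0.026 ] yawY -97.19 q7 -1.31 F [-0.  -0.2 -3.7] w 0.0315
units [-0.08 -0.   -0.13] rot [-0.03  0.06 -0.  ]
```

```bash
python3 -m crank '[[[-0.02,0,-0.05,0,0.04,0,20],[0,0,-0.04,0,0,0,20],[0,0,-0.03,0,0,0,20],[0,0,-0.03,0,0,0,20],[0,0,-0.03,0,0,0,20]]]'
python3 -c "
from h import *
togo([.550,.169,.021],-97.2)"
```

```text
time: 22.07
ee_pos: [0.5526, 0.1692, 0.0207]
tool_rot: [0.998, -0.063, 0.0, -0.003]
wrist_force: [-5.6, 0.6, 15.3]
grip_width: 0.0318
t 22.07 pos [0.5526 0.1692 0.0207] yawY -97.17 q7 -1.31 F [-5.6  0.6 15.3] w 0.0318
units [-0.07 -0.01  0.01] rot [-0.06  0.01 -0.01]
```

```bash
python3 -m crank '[[[0,0,0.02,0,0,0,20],[0,0,0,0,0,0,60],[0,0,0,0,0,0,60],[0,0,0,0,0,0,60],[0,0,0,0,0,0,60],[0,0,0.1,0,0,0,60],[0,0,0.3,0,0,0,60],[0,0,0.6,0,0,0,60],[0,0,0.8,0,0,0,60],[0,-0.2,0.6,0,0,0.5,60],[0.05,-0.5,0.4,0,0,0.9,60],[0.1,-0.8,0,0,0,0.9,60],[0.2,-0.8,0,0,0,0.9,60],[0.2,-0.8,0,0,0,0.9,60],[0.2,-0.8,0,0,0,0.9,60],[0.2,-0.8,0,0,0,0.9,60],[0.2,-0.8,0,0,0,0.9,60],[0.2,-0.8,0,0,0,0.9,60],[0.2,-0.8,0,0,0,0.9,60],[0.2,-0.5,0,0,0,0.9,60]]]'
python3 - <<'E'
from fit import *
togo([.6555,-.2405,.074],-6.2)
for c in("top","side"):
    p=snapshot(c); save(p,c+"7.png",1.5)
    if c=="top": save(p,"tote7.png",6,(130,170,250,245))
    for g in((.573,.325,np.radians(172.5)),(.551,.169,np.radians(172.5))):
        q,f,a=fit(p,g,.005); print(c,q[:2].round(4),np.degrees(q[2]),f,a)
E
```

```text
time: 23.73
ee_pos: [0.6254, -0.1434, 0.1536]
tool_rot: [0.942, 0.334, 0.005, -0.002]
wrist_force: [0.1, -0.0, -0.1]
grip_width: 0.0599
t 23.73 pos [ 0.6254 -0.1434  0.1536] yawY -50.94 q7 -0.26 F [ 0.1 -0.  -0.1] w 0.0599
units [ 0.75 -2.43 -1.99] rot [-0.13  0.05  9.76]
top [0.5716 0.3281] 175.98951606978133 15.863926940639269 150.08219178082192
top [0.5557 0.1711] 175.22076862681473 12.770118751726045 145.5774647887324
side [0.5715 0.3247] 169.6347169342914 49.247835371772474 148.0990099009901
side [0.5547 0.1688] 172.10861174408674 41.45793801391524 135.59139784946237
```

View pics/tote7.png

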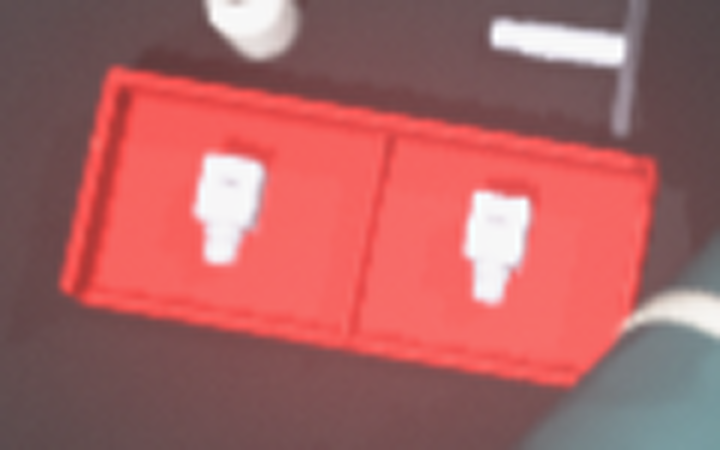

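View pics/side7.png

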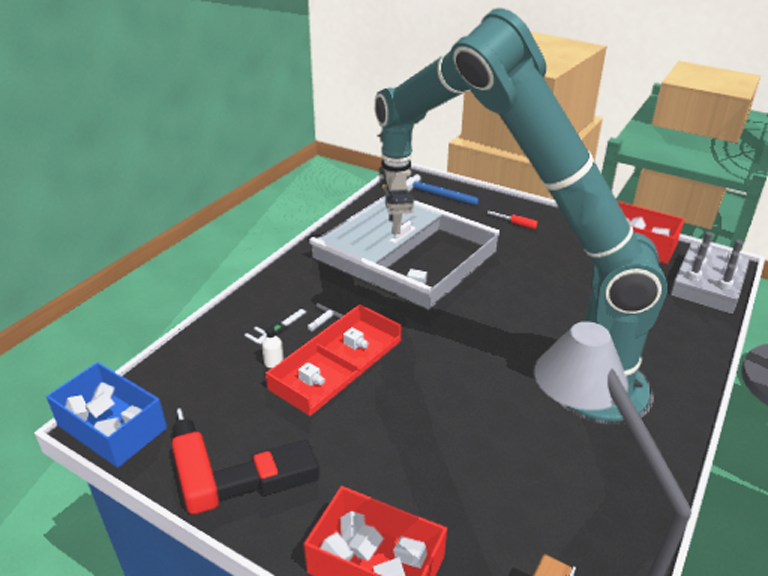

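```bash
python3 -m crank '[[[0.08,-0.25,0,0,0,0.95,60],[0.08,-0.25,0,0,0,0.95,60],[0.08,-0.25,0,0,0,0.95,60],[0.08,-0.25,0,0,0,0.95,60],[0.08,-0.25,0,0,0,0.95,60],[0.08,-0.25,0,0,0,0.95,60],[0.08,-0.25,0,0,0,0.95,60],[0.08,-0.2,0,0,0,0.95,60],[0.04,-0.1,-0.1,0,0,0.95,60],[0,0,-0.2,0,0,0.7,60],[0,0,-0.1,0,0,0.2,60],[0,0,0,0,0,0,60]]]'
python3 -c "
from h import *
togo([.6555,-.2405,.074],-6.2)"
```

```text
time: 24.83
ee_pos: [0.6533, -0.22, 0.1444]
tool_rot: [0.744, 0.668, 0.003, -0.004]
wrist_force: [-0.8, 0.1, 0.7]
grip_width: 0.06
t 24.83 pos [ 0.6533 -0.22    0.1444] yawY -6.12 q7 0.51 F [-0.8  0.1  0.7] w 0.06
units [ 0.06 -0.51 -1.76] rot [-0.13 -0.01 -0.02]
```

```bash
python3 -m crank '[[[0.04,-0.2,-0.25,-0.05,0,0,60],[0.03,-0.2,-0.4,-0.05,0,0,60],[0,-0.1,-0.4,0,0,0,60],[0,0,-0.35,0,0,0,60],[0,0,-0.2,0,0,0,60],[0,0,-0.05,0,0,0,60],[0,0,0,0,0,0,60]]]'
python3 -c "
from h import *
togo([.6555,-.2405,.074],-6.2)"
```

```text
time: 25.42
ee_pos: [0.6553, -0.2396, 0.0706]
tool_rot: [0.745, 0.667, -0.001, -0.002]
wrist_force: [-1.8, 1.9, 10.0]
grip_width: 0.0601
t 25.42 pos [ 0.6553 -0.2396  0.0706] yawY -6.33 q7 0.56 F [-1.8  1.9 10. ] w 0.0601
units [ 0.01 -0.02  0.09] rot [-0.03 -0.05  0.03]
```

```bash
python3 -m crank '[[[0,0,0.09,0,0,0,60],[0,0,0.01,0,0,0,5],[0,0,0,0,0,0,5],[0,0,0,0,0,0,5],[0,0,0,0,0,0,5],[0,0,0,0,0,0,5],[0,0,0,0,0,0,5],[0,0,0,0,0,0,5],[0,0,0,0,0,0,5],[0,0,0,0,0,0,5],[0,0,0,0,0,0,5]]]'
python3 -c "
from h import *
togo([.4717,-.2201,.075],-6.2)"
```

```text
time: 26.33
ee_pos: [0.656, -0.2394, 0.0769]
tool_rot: [0.745, 0.668, -0.0, -0.001]
wrist_force: [-0.0, 0.1, 1.2]
grip_width: 0.0116
t 26.33 pos [ 0.656  -0.2394  0.0769] yawY -6.25 q7 0.56 F [-0.   0.1  1.2] w 0.0116
units [-4.61  0.48 -0.05] rot [-0.02 -0.02  0.01]
```

```bash
python3 -m crank '[[[-0.2,0.022,0,0,0,0,5],[-0.4,0.044,0,0,0,0,5],[-0.4,0.044,0,0,0,0,5],[-0.4,0.044,0,0,0,0,5],[-0.4,0.044,0,0,0,0,5],[-0.4,0.044,0,0,0,0,5],[-0.4,0.044,0,0,0,0,5],[-0.4,0.044,0,0,0,0,5],[-0.4,0.044,0,0,0,0,5],[-0.4,0.044,0,0,0,0,5],[-0.2,0.022,0,0,0,0,5],[-0.1,0.011,0,0,0,0,5]]]'
python3 -c "
from h import *
togo([.4717,-.2201,.075],-6.2)"
```

```text
time: 27.33
ee_pos: [0.4891, -0.222, 0.0769]
tool_rot: [0.744, 0.668, 0.003, 0.008]
wrist_force: [2.8, -2.2, -5.1]
grip_width: 0.0119
t 27.33 pos [ 0.4891 -0.222   0.0769] yawY -6.21 q7 0.67 F [ 2.8 -2.2 -5.1] w 0.0119
units [-0.44  0.05 -0.05] rot [0.09 0.19 0.  ]
```

```bash
python3 -m crank '[[[-0.15,0.016,0,0,0,0,5],[-0.15,0.016,0,0,0,0,5],[-0.12,0.013,0,0,0,0,5],[-0.1,0.01,0,0,0,0,5]]]'
python3 -c "
from h import *
togo([.4717,-.2201,.075],-6.2)"
```

```text
time: 27.67
ee_pos: [0.4719, -0.2203, 0.077]
tool_rot: [0.744, 0.668, 0.005, 0.013]
wrist_force: [22.3, -4.0, -24.6]
grip_width: 0.0123
t 27.67 pos [ 0.4719 -0.2203  0.077 ] yawY -6.15 q7 0.68 F [ 22.3  -4.  -24.6] w 0.0123
units [-0.01  0.   -0.05] rot [ 0.15  0.3  -0.01]
```

```bash
python3 -m crank '[[[-0.06,0.006,0,0,0,0,5],[0,0,0,0,0,0,5]]]'
python3 -c "
from h import *
togo([.4717,-.2201,.075],-6.2)"
```

```text
time: 27.83
ee_pos: [0.4721, -0.2203, 0.0768]
tool_rot: [0.744, 0.668, 0.006, 0.015]
wrist_force: [-3.1, -0.6, 4.3]
grip_width: 0.0117
t 27.83 pos [ 0.4721 -0.2203  0.0768] yawY -6.08 q7 0.68 F [-3.1 -0.6  4.3] w 0.0117
units [-0.01  0.   -0.05] rot [ 0.19  0.36 -0.03]
```

```bash
python3 -m crank '[[[-0.08,0.009,0,0,0,0,5],[-0.04,0.004,0,0,0,0,5],[-0.03,0.003,0,0,0,0,60]]]'
python3 -c "
from h import *
togo([.4717,-.2201,.075],-6.2)"
python3 -m crank '[[[0,0,0,0,0,0,60],[0,0,0,0,0,0,60],[0,0,0,0,0,0,60]]]'
python3 -c "
from h import *
togo([.4717,-.2201,.075],-6.2)"
```

```text
time: 28.08
ee_pos: [0.4713, -0.22, 0.077]
tool_rot: [0.743, 0.669, 0.008, 0.02]
wrist_force: [1.0, -0.9, -0.2]
grip_width: 0.0165
t 28.08 pos [ 0.4713 -0.22    0.077 ] yawY -6.0 q7 0.69 F [ 1.  -0.9 -0.2] w 0.0165
units [ 0.01 -0.   -0.05] rot [ 0.24  0.47 -0.04]
time: 28.33
ee_pos: [0.4703, -0.2196, 0.0772]
tool_rot: [0.743, 0.669, 0.008, 0.019]
wrist_force: [-0.7, -0.4, -0.9]
grip_width: 0.0365
t 28.33 pos [ 0.4703 -0.2196  0.0772] yawY -6.02 q7 0.69 F [-0.7 -0.4 -0.9] w 0.0365
units [ 0.04 -0.01 -0.05] rot [ 0.23  0.46 -0.04]
```

```bash
python3 -m crank '[[[0.03,0,-0.03,0.1,0.2,0,30],[0,0,0,0.1,0.2,0,30],[-0.08,0.009,0,0,0,0,30],[-0.08,0.009,0,0,0,0,30],[-0.07,0.008,0,0,0,0,30]]]'
python3 -c "
from h import *
togo([.4717,-.2201,.075],-6.2)"
```

```text
time: 28.75
ee_pos: [0.463, -0.2189, 0.0763]
tool_rot: [0.744, 0.669, 0.001, 0.002]
wrist_force: [9.0, -0.6, -8.2]
grip_width: 0.0298
t 28.75 pos [ 0.463  -0.2189  0.0763] yawY -6.07 q7 0.68 F [ 9.  -0.6 -8.2] w 0.0298
units [ 0.22 -0.03 -0.03] rot [ 0.01  0.05 -0.03]
```

```bash
python3 -m crank '[[[-0.08,0.009,0,0,0,0,30],[-0.08,0.009,0,0,0,0,30]]]'
python3 -c "
from h import *
togo([.4717,-.2201,.075],-6.2)"
```

```text
time: 28.92
ee_pos: [0.4631, -0.219, 0.0774]
tool_rot: [0.743, 0.669, 0.004, 0.008]
wrist_force: [9.5, -1.5, -6.0]
grip_width: 0.0299
t 28.92 pos [ 0.4631 -0.219   0.0774] yawY -6.02 q7 0.69 F [ 9.5 -1.5 -6. ] w 0.0299
units [ 0.22 -0.03 -0.06] rot [ 0.09  0.22 -0.04]
```

Firm at the stop: 9.5 N with no movement. Now I'll centre the tool, open, rise and retreat.

```bash
python3 -m crank '[[[0.06,-0.006,0,0,0,0,60],[0.06,-0.006,0,0,0.05,0,60],[0.04,0,0,0,0,0,60],[0,0,0,0,0,0,60],[0,0,0.2,0,0,0,60],[0,0,0.5,0,0,0,60],[0,0,0.8,0,0,0,60],[0,0,0.8,0,0,0,60],[0,0.3,0.7,0,0,0,60],[0,0.7,0.4,0,0,0,60],[0,0.9,0.2,0,0,0,60],[0,0.9,0,0,0,0,60],[0,0.9,0,0,0,0,60],[-0.1,0.7,0,0,0,0,60],[-0.1,0.4,0,0,0,0,60],[0,0,0,0,0,0,60],[0,0,0,0,0,0,60]]]'
python3 - <<'E'
from fit import *
togo([.4717,-.2201,.075],-6.2)
p=snapshot("top"); save(p,"t9.png",1.5); save(p,"c9.png",5,(268,115,398,255))
for g in((.573,.325,np.radians(172.5)),(.551,.169,np.radians(172.5))):
    q,f,a=fit(p,g,.005); print(q[:2].round(4),np.degrees(q[2]),f,a)
p=snapshot("side"); save(p,"s9.png",1.5)
E
```

```text
time: 30.33
ee_pos: [0.4522, -0.0237, 0.2332]
tool_rot: [0.747, 0.664, 0.002, 0.004]
wrist_force: [-0.2, -0.5, 0.1]
grip_width: 0.0602
t 30.33 pos [ 0.4522 -0.0237  0.2332] yawY -6.74 q7 -0.05 F [-0.2 -0.5  0.1] w 0.0602
units [ 0.49 -4.91 -3.95] rot [0.05 0.11 0.12]
[0.5718 0.3281] 175.9867857237018 14.774019607843137 151.7638888888889
[0.5558 0.1708] 174.2918212377232 12.15464620630861 146.6521739130435
```

View pics/t9.png

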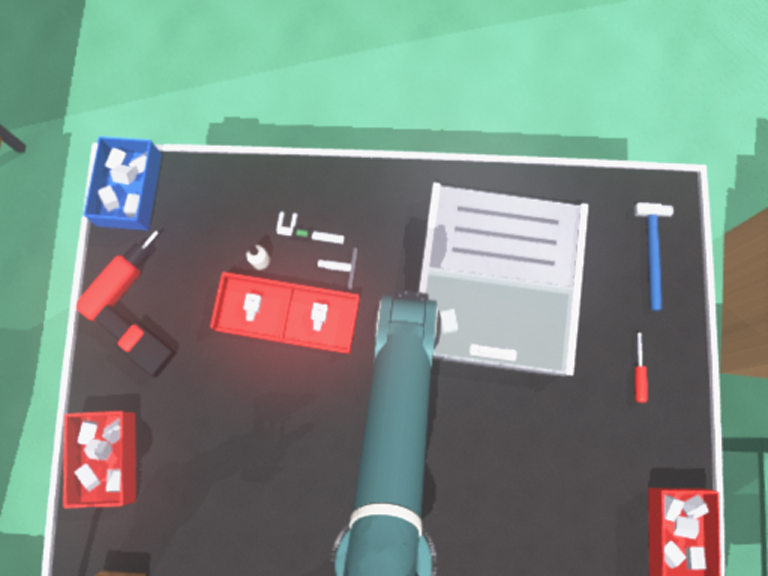

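View pics/c9.png

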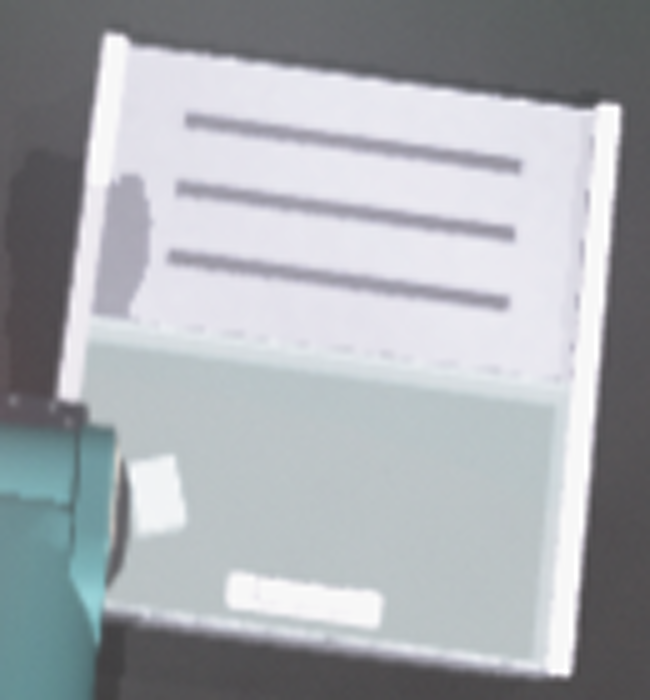

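View pics/s9.png

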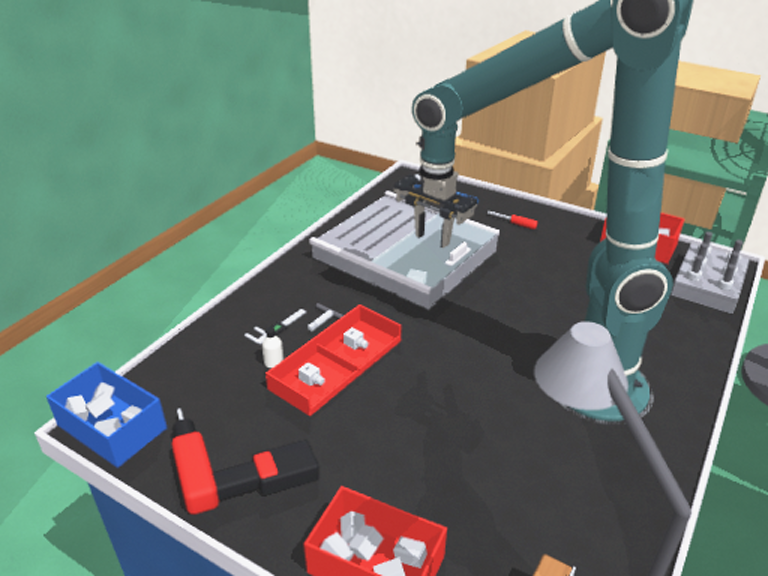

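The cover is shut with no front gap. The offcut is in the tray at its original spot, both fittings lie square in their cells with spigots towards the lip, and the bystanders haven't moved. Handing in.

```bash
python3 -c "
from rig import job_done
print(job_done())"
```

```text
the job is handed in; nothing more can be done
None
```

The job is done and handed in at about 30 s on the robot's clock, well inside the 72 s limit.

**What I did**
- **Opening the cover:** I slid it back until it met the end of its travel.
- **Fittings:** I moved the middle fitting into the left cell and the right-hand one into the right cell. Each was lowered until it touched the floor before I let go; the contact force changed by about 10 N and 19 N.
- **Closing the cover:** I slid it shut until I felt the stop at 22 N. After letting go I pushed the tab again with one finger: 9.5 N, no movement.

**What the last checks showed**
- **Cover:** it travelled about 0.185 m from open to shut, as specified. The final pictures show no gap at the front.
- **Fittings:** both lie flat in their own cells with the spigots pointing at the low lip.
- **Offcut and bystanders:** the offcut is where it started in the tray, and the other things on the bench look unmoved.

**What disagreed**
- **Fitting angle:** the top-camera fit gave 174–176°, but the gripper's angle at release was 172.8°. The tote's measured angle calls for about 173°. I put the difference down to bias in the fit, since the pictures show both fittings square.
- **Network positions:** the networks missed the fittings under the closed cover. They also put the tab 13–19 mm off along x, so I used depth, outline fits and touch instead.
- **Light touch on the cover:** while I lowered the gripper to pinch the tab for closing, the fingertips touched the cover sheet at about 10 N. I raised them before gripping.

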